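# Load a profile blade into its jigger holder

### The job

Take the notched steel profile blade off the batten and lay it flat on the bed of its holder, notch towards the hinged clamp, then slide it in gently, without ever pushing it hard against the pin, until the notch is fully home over the single locating pin with its root touching the pin. Then shut the clamp down onto the blade and let go, leaving the things round about where they are.

Things in the scene. Friction and masses are not known exactly. Their poses are not given: they have to be found in the camera images.
- holder: Blade holder of a jigger arm: grey casting bolted to the bench, 180 mm long (x), on a foot 60 wide and 6 thick. Origin: centre of its underside; x points the way the blade slides in, to the clamp's hinge; z up. Flat bed top 32 mm up: a nose 26 wide from x = -84 to +12, then a rear 66 wide to x = +94. Fingers holding the blade by its long edges can straddle the nose, not the rear.
- bed (a point): Point on the bed top at the holder's x = 0, y = 0, z = 32 mm; axes as the holder's. A blade lying flat on the bed has its origin at this height.
- slot (a point): Middle of the pin's adjusting slot on the bed top, at the holder's x = +39 mm, y = 0; axes as the holder's. The one upright steel pin, 8 mm thick and 9.5 mm high, is locked somewhere in this slot: its axis stands at y = 0 and anywhere from x = -11 to +11 mm of this point, set anew each time and not measured; find it by feel or sight. More than 20 N of push on it spoils pin and blade.
- channel (a point): Mouth of the channel on the bed top, at the holder's x = +12 mm, y = 0; axes as the holder's. From here to 63 mm further along x, two low cheeks (3.5 mm high, ends rounded) leave a channel 47 mm wide for the 44 mm blade.
- blade: Profile blade: loose flat steel plate 120 long (x), 44 wide (y), 5 mm thick, 0.15 to 0.27 kg. Origin: centre of its underside; x points to the notched end; round bevelled nose at x = -60; long edges straight from x = -38 to +48. It starts flat along the batten, overhanging it by 10 mm each side, to be gripped across its width from above. Home, its x axis points along the holder's x.
- notch (a point): Middle of the root of the blade's open notch: at the blade's x = +36 mm, y = 0, z = 2.5 mm; axes as the blade's. The notch is 10 mm wide and runs 24 mm from this root to the prong ends at x = +60 mm, which are rounded (6 mm). Fully home, the root touches the pin, so it stands 4 mm before the pin's axis.
- batten: Wooden batten, 150 x 24 x 20 mm (x, y, z), fixed on the 7 mm glass plate on the bench. Origin: centre of its underside; x runs along it. The blade lies on it.
- clamp (a joint): Angle of the steel clamp hinged at the holder's rear: 0 = shut down on the bed; 1.6 to 1.95 at the start, upright or leaning back from the blade. Stiff hinge (0.14 N m, 2 N at the front edge): it stays where it is left and is pushed shut. A forked plate 42 wide, 5 thick; its window clears the pin. Shut on a blade lying flat it reads under 0.02, on one riding on the pin over 0.1.
- clamp_hinge (a point): Hinge line of the clamp, at the holder's x = +82, y = 0, z = 43 mm; axes as the holder's; the line runs along y.
- clamp_edge (a point): Middle of the clamp's rolled front edge, a bar 8 mm thick and 42 mm long along y, 71 mm from the hinge line. Shut, it lies on the -x side of the hinge above the blade; open, it stands above the hinge.
- jar_small: Bystander, loose: the small clear glass jar with a screw lid, 54 mm across and 92 mm high. Origin: centre of its underside.
- canister_12: Bystander, loose: a small black-lidded film canister, 36 mm across and 54 mm high, left of the holder. Origin: centre of its underside.
- clay_whistle: Bystander, loose: the small lumpy clay animal, 30 x 46 x 46 mm. Origin: centre of its underside.
- paint_tube: Bystander, loose: the squeezed paint tube lying on its side, 38 x 84 x 19 mm. Origin: centre of its underside.

How it is judged (in metres and radians):
On the way, in this order (a step that is already met when the one before it is completed fails the run):
1. the blade lies flat in the holder with its notch fully home on the pin (x of locating_pin in the frame of notch between 0.002 and 0.0056 m and y of locating_pin in the frame of notch between -0.002 and 0.002 m and z of blade in the frame of bed between -0.0015 and 0.0015 m and angle between blade's own z axis and vertical below 0.04 rad and angle between the x axis of blade and the x axis of holder, either way round below 0.07 rad), for 0.2 s.
2. the clamp is shut on the blade (value of joint clamp below 0.06 rad), for 0.2 s.
At the end, for the whole second after the job is handed in: The blade lies still and flat on the bed (within 1.5 mm and 0.04 rad), along the holder within 0.07 rad, the pin in its notch (within 2 mm of the notch's centre line) and no more than 1.6 mm between pin and notch root, and the clamp is shut (below 0.06 rad) (all of step 1 and value of joint clamp below 0.06 rad and linear speed of blade below 0.02 m/s); the robot touches nothing.
It fails at once if the blade is pushed against the pin with more than 20 N (contact force between blade and locating_pin above 20 N).
It fails at once if a bystander is moved by more than 20 mm (distance of any of jar_small, canister_12, clay_whistle, paint_tube from where it was at the start of the episode above 0.02 m).
It also fails if it takes over 61 s, if anything falls off the work surface, if the arm or the gripper's body presses on something with over 40 N, if the wrist force passes 120 N, or if a joint passes its speed limit or range.

### The arm

A 6-joint arm with a two-finger parallel gripper is mounted at the origin on the work surface; the furniture and walls round the work are solid. World frame = base frame: x ahead of the robot, y to its left, z up, the work surface at z = 0. Lengths are in mm, angles in rad, forces in N, time in s.
With the tool pointing down it reaches from about 250 to 725 mm from the base axis. Payload 9.7 kg.
Tool frame: the origin (TCP) lies midway between the tips of the shut fingers; the grasp point (between the pads) lies 19 mm behind it; z points along the fingers, y is the line along which they close (so a half turn about z gives the same grasp; the last joint's range is limited). The gripper opens to 85 mm and grips with 20 to 120 N. Pads are 22 mm wide; open, the fingers measure 114 mm over their backs; the gripper's body (76 mm by 85 mm) begins 54 mm behind the grasp point. The pads swing forward as they close: fully open they stand 13 mm farther back than shut.
Start: joints at [1.149, 0.087, 0.176, 1.66, 0, 1.571], TCP at [225.169, 501.793, 231.284] pointing down, gripper open.
Joint ranges: [-3.13, 3.13], [-0.85, 1.81], [-1.15, 1.24], [-2.2, 2.28], [-1.44, 1.52], [-3.14, 3.14]. Speed limits (rad/s): [2.22, 2.22, 2.57, 3.14, 3.14, 3.14].

### API

Orientations are given as a unit quaternion [w, x, y, z].
In Python, from cell import env gives the robot as it stands.
- The arm moves only by the shell command python3 -m pendant 'ROWS' [OPENING] [FORCE]. ROWS is a JSON object of lists of equal length, an entry for each row: "xyz": the shift along the tool's x, y, z in units of 50 mm (1.0 is 50 mm), a list of three; "angular": the turn, a rotation vector about the tool's x, y, z in units of 6 degrees (1.0 is 6 degrees), a list of three. A call has 1 to 20 rows; each row shifts and turns the commanded pose from where the row before left it, along the tool's axes as they then stand; what a row does not reach is not made up. A row lasts 1/10 s, in which the tool goes at most 50 mm and 8.59 degrees, less where a joint would pass 70% of its speed; a pose out of reach is approached as far as the arm can. A call is refused whole if a number of a shift passes 1 or a number of a turn 1, either way. A call with a gripper value outside its range is refused whole. OPENING is the opening, from 0 (shut) to 1 (fully open), set as the call begins (- or left out, the last holds). The fingers move at their own pace and stop on an object; FORCE is the grip in N (left out, the last holds). Time passes only in rows, so rows that do not move let the fingers close. It gives the time, the measured TCP pose, the force, the opening and the grip force at its end, in the units of the state.
- env.get_state(): the state, without advancing time (a new reading comes with each control period).
- env.capture(name): name is "scene" or "top" or "wrist"; returns (picture, depth): 384x512x3 uint8, blue, green, red; 384x512 float32, mm along the optical axis (not along the pixel's ray), 0 where there is no reading.
- env.camera_info(name): a dict with "camera_matrix" (3x3 intrinsics, pixels), "eye" and "orientation" of the camera in the world; the wrist camera has in their place "hand_eye" (4x4, takes a point from camera to tool coordinates, whose origin is the TCP and whose axes are the flange's). Camera axes: x right, y down, z forward; pixel columns grow to the right and rows downward; lengths in mm; the calibration is good to about 2 mm. A picture is of the moment at which its call begins: read the wrist's pose just before it. camera_info takes no time and is no camera call.
- env.sign_off(): hands the job in; it is judged then, once.
The state is a dict: "clock": time; "joint_positions": joint angles; "joint_vel": joint speeds; "tau": joint torques, N m; "ee_pos": TCP position; "tool_rot": TCP orientation; "ft_force": force on the tool from outside, world axes, zero at the start; "ft_torque": the same for the moment, N m; "opening": finger opening in mm; "finger_force": force on a finger pad.
Only numpy, scipy, OpenCV 4.12 (cv2) and the standard library are available. Lean on these libraries where they do the work, as an engineer would, in place of code of your own. Each camera call takes 0.05 s, during which the arm holds its last target. There are 200 camera calls.

## Working session

There is one attempt and no reset: what is moved stays moved. The work goes in short steps, Python scripts to look and compute and a shell command to move; the robot and the scene stay as the last step left them, time stands still between calls to the robot, and variables do not carry over. Pictures are saved under pics/ and viewed, at most 10 in all, crops included, and the job is handed in when it is done.

```bash
ls; mkdir -p pics; python3 - <<'E'
from cell import env
import cv2,numpy as np,pickle
s=env.get_state();print({k:np.round(v,3).tolist() for k,v in s.items()})
d={}
for n in("scene","top","wrist"):
    p,z=env.capture(n);d[n]=(p,z,env.camera_info(n));cv2.imwrite(f"pics/{n}0.png",p)
    print(n,{k:np.round(v,4).tolist() for k,v in d[n][2].items()})
pickle.dump((s,d),open("c0.pkl","wb"))
cv2.imwrite("pics/both0.png",cv2.resize(np.hstack([d["scene"][0],d["top"][0]]),(800,300)))
E
```

```text
pics
{'clock': 0.0, 'joint_positions': [1.149, 0.087, 0.175, 1.66, -0.0, 1.571], 'joint_vel': [-0.0, -0.001, -0.001, 0.002, -0.001, 0.0], 'tau': [0.001, -52.04, 46.479, 0.017, 0.0, -0.0], 'ee_pos': [225.065, 501.576, 230.567], 'tool_rot': [-0.0, 0.209, 0.978, -0.001], 'ft_force': [-0.101, -0.206, 0.016], 'ft_torque': [-0.009, 0.018, 0.045], 'finger_force': 0.0, 'opening': 85.22}
scene {'camera_matrix': [[394.1599, 0.0, 253.1416], [0.0, 394.1599, 186.5096], [0.0, 0.0, 1.0]], 'eye': [-151.3264, -768.2106, 688.3828], 'orientation': [-0.4527, 0.8186, -0.315, 0.1603]}
top {'camera_matrix': [[420.436, 0.0, 254.9831], [0.0, 420.436, 186.2496], [0.0, 0.0, 1.0]], 'eye': [276.2947, -12.6188, 1145.1608], 'orientation': [-0.0678, 0.7053, -0.7026, 0.0657]}
wrist {'camera_matrix': [[297.8342, 0.0, 257.2063], [0.0, 297.8342, 188.9255], [0.0, 0.0, 1.0]], 'hand_eye': [[-0.0012, -0.9497, -0.3133, 81.2531], [1.0, -0.0013, 0.0001, 0.7732], [-0.0005, -0.3133, 0.9497, -142.1612], [0.0, 0.0, 0.0, 1.0]]}
```

View pics/top0.png

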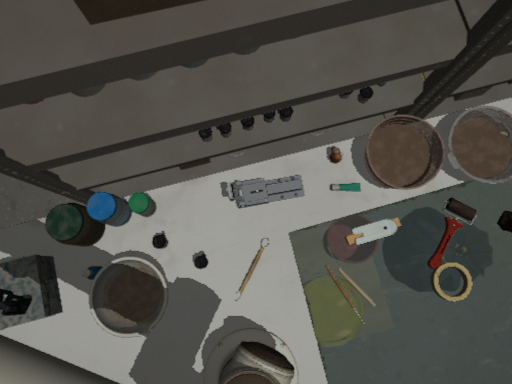

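View pics/scene0.png

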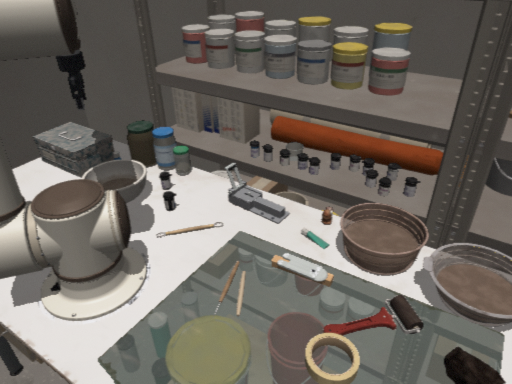

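The top view shows the holder at about (268,190) with its hinge on the left at (237,192). The blade on its batten is at (373,232), the paint tube at (345,187), the whistle at (335,155), and the jar and canister are to the left. The scene view shows the clamp standing open at (235,172).

```bash
cat > h.py <<'E'
import numpy as np,cv2,pickle
from scipy.spatial.transform import Rotation as R
def rot(q): return R.from_quat([q[1],q[2],q[3],q[0]]).as_matrix()
def campose(ci,s):
    if "eye" in ci: return rot(ci["orientation"]),np.array(ci["eye"])
    H=np.array(ci["hand_eye"]);T=rot(s["tool_rot"])
    return T@H[:3,:3],T@H[:3,3]+np.array(s["ee_pos"])
def ray(ci,s,uv,z):
    "pixels -> world points on plane z"
    A,o=campose(ci,s);K=np.array(ci["camera_matrix"])
    uv=np.atleast_2d(uv).astype(float);d=np.c_[uv,np.ones(len(uv))]@np.linalg.inv(K).T@A.T
    return o+d*((z-o[2])/d[:,2])[:,None]
def proj(ci,s,P):
    A,o=campose(ci,s);c=(np.atleast_2d(P)-o)@A@np.array(ci["camera_matrix"]).T
    return c[:,:2]/c[:,2:]
def cloud(ci,s,z):
    A,o=campose(ci,s);v,u=np.indices(z.shape);K=np.array(ci["camera_matrix"])
    c=np.stack([(u-K[0,2])/K[0,0]*z,(v-K[1,2])/K[1,1]*z,z],-1);return c@A.T+o
E
python3 - <<'E'
from h import *
s,d=pickle.load(open("c0.pkl","rb"))
t=d["top"];P=cloud(t[2],s,t[1])
for n,(u,v) in dict(hinge=(237,192),nose=(300,187),bl_a=(352,238),bl_m=(373,232),bl_b=(398,223),tube=(345,187),whistle=(335,155),jar=(140,203),c1=(160,240),c2=(200,260)).items():
    print(n,P[v,u].round(0),ray(t[2],s,(u,v),30).round(0)[0])
a=cv2.resize(t[0][130:270,220:420],(800,560),interpolation=cv2.INTER_CUBIC)
cv2.imwrite("pics/topc.png",a)
E
```

```text
hinge [473.  39.  36.] [474.  40.  30.]
nose [ 487. -130.   35.] [ 488. -130.   30.]
bl_a [ 352. -266.   27.] [ 352. -265.   30.]
bl_m [ 367. -320.   36.] [ 368. -321.   30.]
bl_b [ 392. -389.   30.] [ 392. -389.   30.]
tube [ 492. -256.   12.] [ 488. -252.   30.]
whistle [ 573. -224.   46.] [ 578. -228.   30.]
jar [433. 281.  95.] [443. 299.  30.]
c1 [343. 236.  51.] [344. 241.  30.]
c2 [292. 131.  53.] [293. 134.  30.]
```

View pics/topc.png

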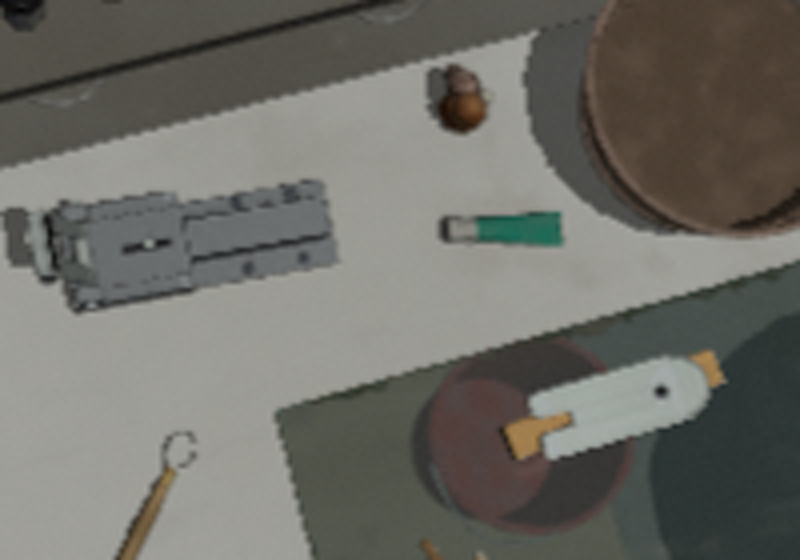

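The crop shows the blade on its batten with the notch facing left, which is the hinge side. The pin is visible near the middle of the slot at crop (150,243), and the clamp stands upright at (45,245). Next I'll measure the poses and the clearance to the shelf.

```bash
python3 - <<'E'
from h import *
s,d=pickle.load(open("c0.pkl","rb"))
img,z,ci=d["top"];P=cloud(ci,s,z)
hsv=cv2.cvtColor(img,cv2.COLOR_BGR2HSV)
u0,v0,u1,v1=345,210,405,255
m=np.zeros(z.shape,np.uint8);m[v0:v1,u0:u1]=((hsv[...,2]>130)&(hsv[...,1]<60))[v0:v1,u0:u1]*255
c=max(cv2.findContours(m,0,1)[0],key=cv2.contourArea)[:,0]
W=ray(ci,s,c,32)[:,:2].astype(np.float32)
print("blade rect",cv2.minAreaRect(W),"box",cv2.boxPoints(cv2.minAreaRect(W)).round(0).tolist())
w=(hsv[...,1]>110)&(hsv[...,2]>120);w2=np.zeros_like(m);w2[v0:v1,u0:u1]=w[v0:v1,u0:u1]*255
v,u=np.nonzero(w2);B=ray(ci,s,np.c_[u,v],27)[:,:2];
print("wood axis",cv2.fitLine(B.astype(np.float32),2,0,.01,.01).ravel(), B[np.argmin(B[:,1])],B[np.argmax(B[:,1])])
k=(P[...,2]>26)&(P[...,2]<42)&(P[...,0]>430)&(P[...,0]<540)&(P[...,1]>-150)&(P[...,1]<90)
print("holder rect z~34",k.sum(),cv2.minAreaRect(P[k][:,:2].astype(np.float32)),np.median(P[k][:,2]))
Q=P[k];a=[]
for y0 in range(-140,80,12):
    q=Q[(Q[:,1]>=y0)&(Q[:,1]<y0+12)]
    if len(q): print(y0,len(q),q[:,0].min().round(),q[:,0].max().round(),np.median(q[:,2]).round(1))
b=(abs(P[...,1])<450)&(P[...,2]>70)&(P[...,0]>430)&(z>0)
for lo in range(70,800,60):
    q=P[b&(P[...,2]>lo)&(P[...,2]<lo+60)]
    if len(q): 
        print("obst z",lo,[ (y,q[(q[:,1]>y)&(q[:,1]<y+100)][:,0].min().round()) for y in range(-400,300,100) if ((q[:,1]>y)&(q[:,1]<y+100)).any()])
E
```

```text
blade rect ((371.51092529296875, -326.7313232421875), (43.29084396362305, 116.91007232666016), 16.281784057617188) box [[334.0, -277.0], [367.0, -389.0], [409.0, -377.0], [376.0, -265.0]]
wood axis [ 3.4959102e-01 -9.3690240e-01  3.6157587e+02 -2.9282376e+02] [ 394.66531582 -392.53350568] [ 349.12267663 -252.52535863]
holder rect z~34 962 ((480.14471435546875, -36.09210205078125), (66.71814727783203, 194.84597778320312), 10.701497077941895) 33.206142951820084
-140 11 484.0 505.0 33.2
-128 50 482.0 510.0 32.7
-116 40 480.0 507.0 33.2
-104 49 477.0 504.0 32.7
-92 41 476.0 501.0 32.4
-80 46 473.0 501.0 32.2
-68 42 471.0 498.0 33.1
-56 40 469.0 496.0 32.8
-44 81 446.0 501.0 33.0
-32 99 444.0 512.0 33.5
-20 124 441.0 509.0 33.8
-8 100 440.0 507.0 33.5
4 126 438.0 506.0 33.1
16 78 436.0 503.0 33.5
28 23 433.0 500.0 33.2
40 8 468.0 481.0 32.7
52 4 452.0 455.0 28.0
obst z 70 [(-400, np.float64(473.0)), (-300, np.float64(552.0)), (-200, np.float64(668.0)), (-100, np.float64(641.0)), (0, np.float64(443.0)), (100, np.float64(601.0)), (200, np.float64(431.0))]
obst z 130 []
obst z 190 []
obst z 250 [(-400, np.float64(682.0)), (-300, np.float64(655.0)), (-200, np.float64(628.0)), (-100, np.float64(600.0)), (0, np.float64(573.0)), (100, np.float64(545.0)), (200, np.float64(518.0))]
obst z 310 [(-400, np.float64(687.0)), (-300, np.float64(664.0)), (-200, np.float64(641.0)), (-100, np.float64(620.0)), (0, np.float64(616.0)), (100, np.float64(565.0)), (200, np.float64(545.0))]
obst z 370 []
obst z 430 []
obst z 490 []
obst z 550 [(-300, np.float64(646.0)), (-200, np.float64(619.0)), (-100, np.float64(591.0)), (0, np.float64(565.0)), (100, np.float64(539.0)), (200, np.float64(511.0))]
obst z 610 [(-200, np.float64(626.0)), (-100, np.float64(598.0)), (0, np.float64(573.0)), (100, np.float64(546.0)), (200, np.float64(518.0))]
obst z 670 [(100, np.float64(603.0)), (200, np.float64(599.0))]
```

```bash
python3 -m pendant '{"xyz":[[-0.5,-0.74,0],[-0.5,-0.74,0],[-0.5,-0.74,0],[-0.5,-0.74,0],[-0.5,-0.74,0],[-0.5,-0.74,0],[-0.5,-0.74,0],[-0.5,-0.74,0],[-0.5,-0.74,0],[-0.5,-0.74,0],[-0.5,-0.74,0],[-0.5,-0.74,0],[-0.5,-0.74,0.1],[-0.5,-0.74,0.2],[-0.5,-0.74,0.3],[-0.5,-0.74,0.3],[-0.5,-0.74,0.3],[-0.5,-0.74,0.2],[-0.5,-0.74,0.1],[0,0,0]],"angular":[[0,0,0],[0,0,0],[0,0,0],[0,0,0],[0,0,0],[0,0,0],[0,0,0],[0,0,0],[0,0,0],[0,0,0],[0,0,0],[0,0,0],[0,0,0],[0,0,0],[0,0,0],[0,0,0],[0,0,0],[0,0,0],[0,0,0],[0,0,0]]}' 1 40
python3 -m pendant '{"xyz":[[0,0,0],[0,0,0],[0,0,0],[0,0,0],[0,0,0],[0,0,0],[0,0,0],[0,0,0],[0,0,0],[0,0,0],[0,0,0]],"angular":[[0,0,1],[0,0,1],[0,0,1],[0,0,1],[0,0,1],[0,0,1],[0,0,1],[0,0,1],[0,0,0.3],[0,0,0],[0,0,0]]}'
cat >> h.py <<'E'
def look(tag,cams=("wrist",)):
    from cell import env
    s=env.get_state();d={}
    for n in cams:
        p,z=env.capture(n);d[n]=(p,z,env.camera_info(n));cv2.imwrite(f"pics/{n}_{tag}.png",p)
    pickle.dump((s,d),open(f"{tag}.pkl","wb"));return s,d
E
python3 - <<'E'
from h import *
s,d=look("a")
print(s["clock"],np.round(s["ee_pos"],1),np.round(s["tool_rot"],4),np.round(s["joint_positions"],2))
E
```

```text
clock: 2.15
ee_pos: [370.4, -337.5, 153.6]
tool_rot: [-0.001, 0.211, 0.977, 0.0]
ft_force: [-0.7, 1.0, -1.0]
opening: 85.6
finger_force: 0.0
clock: 3.25
ee_pos: [370.7, -333.7, 156.4]
tool_rot: [0.0, 0.601, 0.799, 0.0]
ft_force: [0.6, -0.4, 0.9]
opening: 85.6
finger_force: 0.0
3.25 [ 370.7 -333.7  156.4] [0.     0.601  0.7992 0.    ] [-0.73 -0.05 -0.11  1.51  0.    0.56]
```

View pics/wrist_a.png

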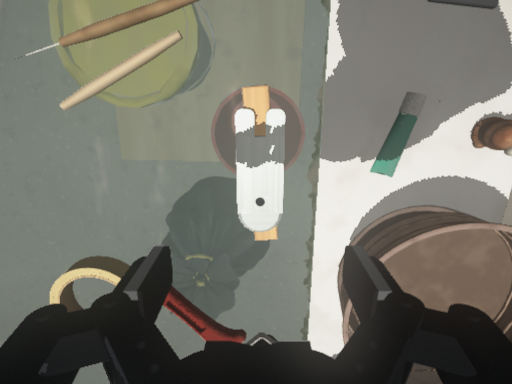

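The wrist view shows the blade with its notch at the top: prong ends near (245,110) and (275,110), long edges at u≈236 and 285, nose at (260,231).

```bash
python3 - <<'E'
from h import *
s,d=pickle.load(open("a.pkl","rb"));img,z,ci=d["wrist"]
g=cv2.Sobel(cv2.GaussianBlur(img,(3,3),0).astype(np.float32),cv2.CV_32F,1,0);g=np.abs(g).sum(2)
def edge(u,w=5,rows=range(165,208)):
    pts=[(u-w+np.argmax(g[v,u-w:u+w+1]),v) for v in rows]
    W=ray(ci,s,pts,32)[:,:2].astype(np.float32);return cv2.fitLine(W,cv2.DIST_HUBER,0,.01,.01).ravel()
L=edge(236);Rr=edge(285)
for l in(L,Rr): print("dir deg",np.degrees(np.arctan2(l[1],l[0]))%180,l[2:])
gy=np.abs(cv2.Sobel(img.astype(np.float32),cv2.CV_32F,0,1)).sum(2)
tip=[(u,90+np.argmax(gy[100:118,u])+10) for u in(243,246,274,277)]
nose=[(u,222+np.argmax(gy[222:240,u])) for u in(256,258,260,262,264)]
print(tip,ray(ci,s,tip,32).round(1)[:,:2].tolist());print(nose,ray(ci,s,nose,32).round(1)[:,:2].tolist())
q=cloud(ci,s,z);print("z top",np.median(q[170:195,240:280,2]),"tool y deg",np.degrees(np.arctan2(*rot(s["tool_rot"])[[1,0],1])))
t=np.radians(np.mean([np.degrees(np.arctan2(l[1],l[0]))%180 for l in(L,Rr)]));ax=np.array([np.cos(t),np.sin(t)])
mid=(L[2:]+Rr[2:])/2;n=np.array([-ax[1],ax[0]]);print("width",(L[2:]-Rr[2:])@n,"t",np.degrees(t))
nose_x=(ray(ci,s,nose,32)[:,:2]@ax).min();tip_x=(ray(ci,s,tip,32)[:,:2]@ax).max();print("len",tip_x-nose_x)
c=(nose_x+tip_x)/2*ax+(mid@n)*n;print("blade origin",c)
G=c-16*ax;T=rot(s["tool_rot"]);dv=np.r_[G,0]-np.r_[s["ee_pos"][:2],0];print("grip",G,"tool shift/50",(T.T@dv/50).round(3))
E
```

```text
dir deg 104.77131 [ 351.77805 -340.12866]
dir deg 107.6017 [ 392.45972 -322.82764]
[(243, np.int64(108)), (246, np.int64(108)), (274, np.int64(108)), (277, np.int64(108))] [[340.2, -272.3], [342.7, -271.6], [365.9, -264.9], [368.4, -264.2]]
[(256, np.int64(230)), (258, np.int64(239)), (260, np.int64(239)), (262, np.int64(239)), (264, np.int64(239))] [[383.0, -381.1], [387.6, -390.1], [389.6, -389.5], [391.5, -389.0], [393.4, -388.4]]
z top 31.409647521983118 tool y deg 16.11525225458706
width 43.891945 t 106.1865
len 126.33581046211685
blade origin [ 371.41119421 -329.03997185]
grip [ 375.87143314 -344.40572217] tool shift/50 [-0.234  0.04   0.   ]
```

```bash
python3 -m pendant '{"xyz":[[-0.18,0.05,0.1],[0,0,0.5],[0,0,0.5],[0,0,0.5],[0,0,0.5],[0,0,0.4],[0,0,0.25],[0,0,0.12],[0,0,0],[0,0,0]],"angular":[[0,0,0],[0,0,0],[0,0,0],[0,0,0],[0,0,0],[0,0,0],[0,0,0],[0,0,0],[0,0,0],[0,0,0]]}' 1 40
python3 -m pendant '{"xyz":[[0,0,0],[0,0,0],[0,0,0],[0,0,0],[0,0,0],[0,0,0]],"angular":[[0,0,0],[0,0,0],[0,0,0],[0,0,0],[0,0,0],[0,0,0]]}' 0 40
```

```text
clock: 4.3
ee_pos: [376.1, -342.4, 13.6]
tool_rot: [0.001, 0.602, 0.799, -0.0]
ft_force: [0.7, 0.3, 0.2]
opening: 85.0
finger_force: 0.0
clock: 4.9
ee_pos: [375.9, -342.2, 13.5]
tool_rot: [0.0, 0.602, 0.799, -0.0]
ft_force: [-1.0, 0.3, 5.1]
opening: 43.0
finger_force: 40.6
```

```bash
python3 -m pendant '{"xyz":[[0,0,-0.1],[0,0,-0.3],[0,0,-0.5],[0,0,-0.5],[0.15,0.15,-0.2],[0.3,0.3,0],[0.4,0.4,0],[0.4,0.4,0],[0.4,0.4,0],[0.4,0.4,0],[0.4,0.4,0],[0.4,0.4,0],[0.35,0.4,0],[0.23,0.27,0],[0,0,0],[0,0,0],[0,0,0]],"angular":[[0,0,0],[0,0,0],[0,0,0],[0,0,0],[0,0,0],[0,0,0],[0,0,0],[0,0,0],[0,0,0],[0,0,0],[0,0,0],[0,0,0],[0,0,0],[0,0,0],[0,0,0.95],[0,0,0],[0,0,0]]}' 0 60
python3 - <<'E'
from h import *
s,d=look("b",("wrist","top"))
print(s["clock"],np.round(s["ee_pos"],1),np.round(s["tool_rot"],4),np.round(s["ft_force"],1))
E
```

```text
clock: 6.6
ee_pos: [497.2, -128.2, 92.6]
tool_rot: [-0.0, 0.64, 0.769, -0.0]
ft_force: [0.9, 0.3, -1.7]
opening: 42.0
finger_force: 61.2
6.6 [ 497.2 -128.2   92.6] [-2.000e-04  6.395e-01  7.688e-01 -1.000e-04] [ 0.9  0.3 -1.7]
```

View pics/wrist_b.png

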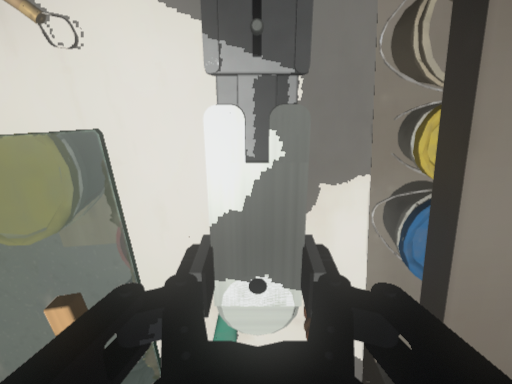

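The blade is held straight. The notch root is at about (257,160) and the blade edges at u≈205–310. The holder's rear step is at v≈73, with the slot at u≈252–262 and the pin at about (257,25).

```bash
python3 - <<'E'
from h import *
s,d=pickle.load(open("b.pkl","rb"));img,z,ci=d["wrist"]
T=rot(s["tool_rot"]);ee=np.array(s["ee_pos"])
def tool(P): return (P-ee)@T
g=np.abs(cv2.Sobel(cv2.GaussianBlur(img,(3,3),0).astype(np.float32),cv2.CV_32F,1,0)).sum(2)
gy=np.abs(cv2.Sobel(cv2.GaussianBlur(img,(3,3),0).astype(np.float32),cv2.CV_32F,0,1)).sum(2)
def ve(u,rows,h,w=5):
    p=[(u-w+np.argmax(g[v,u-w:u+w+1]),v) for v in rows];q=tool(ray(ci,s,p,h))[:,:2]
    k=np.abs(q[:,1]-np.median(q[:,1]))<1.5;a=np.polyfit(q[k,0],q[k,1],1);return a[0],q[k,1].mean(),q[k,0].mean()
def he(v,cols,h,w=6):
    p=[(u,v-w+np.argmax(gy[v-w:v+w+1,u])) for u in cols];return tool(ray(ci,s,p,h))[:,:2]
bt=ee[2]+18.5
q=tool(cloud(ci,s,z)).reshape(*z.shape,3)
r=q[130:225,215:300].reshape(-1,3)[::7];r=r[np.abs(r[:,2]+18.5)<6];A=np.c_[r[:,:2],np.ones(len(r))];print("blade plane tool z=ax+by+c",np.linalg.lstsq(A,r[:,2],rcond=None)[0].round(4),len(r))
print("blade L,R: slope,y,x",ve(206,range(135,225),bt),ve(309,range(135,225),bt))
print("notch L,R",ve(245,range(125,152),bt),ve(270,range(125,152),bt))
print("notch root",he(161,range(250,266,3),bt).mean(0),"prong tips",he(104,(222,226,230),bt).mean(0),he(104,(286,290,294),bt).mean(0))
print("slot L,R",ve(252,range(2,14),32,4),ve(262,range(2,14),32,4),ve(252,range(36,50),32,4),ve(262,range(36,50),32,4))
print("rear L,R z=32",ve(205,range(10,62),32),ve(310,range(10,62),32))
print("nose L,R z=32",ve(217,range(80,100),32),ve(298,range(80,100),32))
print("step x at z=32",he(73,range(225,245,4),32).mean(0),he(73,range(270,295,4),32).mean(0))
sub=img[0:50,235:280];print(cv2.cvtColor(sub,cv2.COLOR_BGR2GRAY)[10:40:2,10:36:2])
cv2.imwrite("pics/cropb.png",cv2.resize(img[0:170,195:320],None,fx=3.5,fy=3.5,interpolation=cv2.INTER_CUBIC))
E
```

```text
blade plane tool z=ax+by+c [ 1.10000e-03 -5.20000e-03 -1.77342e+01] 1050
blade L,R: slope,y,x (np.float64(-0.0013797880386117406), np.float64(-22.222711192480965), np.float64(44.82131562078194)) (np.float64(0.004936437666976708), np.float64(21.616339529348586), np.float64(46.63885062009479))
notch L,R (np.float64(-0.000597063739177633), np.float64(-5.574819916479889), np.float64(63.01064009379828)) (np.float64(0.04311001313483053), np.float64(4.495413284218303), np.float64(62.99976054404305))
notch root [ 5.28747788e+01 -2.65798319e-02] prong tips [ 76.5892203  -12.59626096] [76.94394896 12.96813383]
slot L,R (np.float64(0.006638044857760387), np.float64(-3.184713178421102), np.float64(128.81381125762923)) (np.float64(-0.0028174111245379543), np.float64(2.1896490022863273), np.float64(128.80680048306462)) (np.float64(0.006638044857762797), np.float64(-3.310442167980059), np.float64(109.87314540600255)) (np.float64(-0.0028174111245427447), np.float64(2.2430124474767), np.float64(109.8662047263653))
rear L,R z=32 (np.float64(-0.0003418096316205114), np.float64(-34.055471713866844), np.
[... 534 characters left out ...]
71  35  34  35  33  55  77  77  77  78]
 [ 79  78  78  74  34  35  35  35  56  77  77  78  78]
 [ 79  79  78  74  39  55  59  47  55  77  78  78  79]
 [ 79  79  78  75  72  99 103  89  69  78  79  79  79]
 [ 79  78  78  64 105 111 109 111  86  75  79  79  79]
 [ 79  79  76  74 110 110 111 111  96  73  80  80  80]
 [ 79  79  76  72 111 110 112 109  96  71  79  80  81]
 [ 78  79  76  63 100 112 110 106  78  71  80  81  80]
 [ 80  80  78  59  68  89  90  80  66  76  80  80  80]
 [ 80  80  79  71  58  62  64  63  63  80  79  80  80]
 [ 81  81  80  77  49  56  58  54  61  80  80  79  79]
 [ 82  81  81  78  40  41  42  40  58  80  81  80  80]
 [ 82  82  81  77  41  41  40  41  60  80  81  80  79]]
```

View pics/cropb.png

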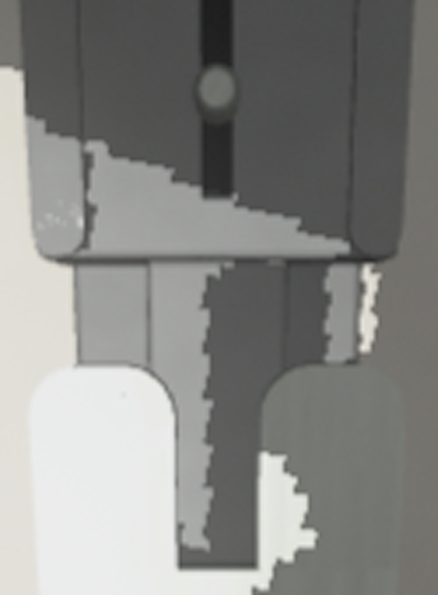

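The crop shows the pin at about (257,24) in the full image. The blade and holder axes agree to about 0.3 mm and 0.003 rad, so I can lower straight down.

```bash
python3 - <<'E'
from h import *
s,d=pickle.load(open("b.pkl","rb"));img,z,ci=d["wrist"]
T=rot(s["tool_rot"]);ee=np.array(s["ee_pos"])
p=(ray(ci,s,[(256.8,24.3)],41.5)-ee)@T;print("pin tool",p,"holder x~",p[0,0]-79.9,"root travel",p[0,0]-4-52.85)
E
python3 -m pendant '{"xyz":[[0,-0.005,0.1],[0,0,0.3],[0,0,0.4],[0,0,0.35],[0,0,0.2],[0,0,0.05],[0,0,0],[0,0,0]],"angular":[[0,0,0],[0,0,0],[0,0,0],[0,0,0],[0,0,0],[0,0,0],[0,0,0],[0,0,0]]}' 0 60
python3 -m pendant '{"xyz":[[0,0,0.01],[0,0,0.01],[0,0,0.01],[0,0,0]],"angular":[[0,0,0],[0,0,0],[0,0,0],[0,0,0]]}'
```

```text
pin tool [[118.0878175   -0.3215759   51.16521873]] holder x~ 38.18781749613335 root travel 61.23781749613335
clock: 7.5
ee_pos: [497.6, -128.8, 23.5]
tool_rot: [0.0, 0.641, 0.768, 0.0]
ft_force: [-0.4, -0.4, -1.7]
opening: 42.2
finger_force: 61.1
clock: 7.9
ee_pos: [497.2, -128.6, 21.3]
tool_rot: [0.0, 0.641, 0.768, 0.0]
ft_force: [1.2, -0.5, -1.3]
opening: 42.2
finger_force: 61.1
```

```bash
for i in 1; do python3 -m pendant '{"xyz":[[0,0,0.01],[0,0,0.01],[0,0,0]],"angular":[[0,0,0],[0,0,0],[0,0,0]]}'; done
python3 -m pendant '{"xyz":[[0,0,0.01],[0,0,0.01],[0,0,0]],"angular":[[0,0,0],[0,0,0],[0,0,0]]}'
```

```text
clock: 8.2
ee_pos: [497.1, -128.6, 20.2]
tool_rot: [-0.0, 0.641, 0.768, -0.0]
ft_force: [0.4, -0.2, -3.0]
opening: 42.3
finger_force: 61.1
clock: 8.5
ee_pos: [497.1, -128.6, 19.2]
tool_rot: [-0.0, 0.641, 0.768, -0.0]
ft_force: [0.8, -0.1, -2.3]
opening: 41.9
finger_force: 61.1
```

```bash
python3 -m pendant '{"xyz":[[0,0,0.01],[0,0,0]],"angular":[[0,0,0],[0,0,0]]}'
python3 -m pendant '{"xyz":[[0,0,0.01],[0,0,0]],"angular":[[0,0,0],[0,0,0]]}'
```

```text
clock: 8.7
ee_pos: [497.2, -128.6, 18.7]
tool_rot: [-0.0, 0.641, 0.768, 0.0]
ft_force: [0.6, 0.3, -2.1]
opening: 42.2
finger_force: 61.2
clock: 8.9
ee_pos: [497.2, -128.7, 18.7]
tool_rot: [0.0, 0.641, 0.768, 0.0]
ft_force: [-1.3, 1.4, 2.8]
opening: 42.4
finger_force: 61.6
```

```bash
python3 -m pendant '{"xyz":[[0,0,-0.005],[0,0,0],[0.02,0,0],[0.06,0,0],[0.08,0,0],[0.08,0,0],[0.08,0,0],[0.08,0,0],[0.08,0,0],[0.06,0,0],[0.04,0,0],[0.02,0,0],[0,0,0]],"angular":[[0,0,0],[0,0,0],[0,0,0],[0,0,0],[0,0,0],[0,0,0],[0,0,0],[0,0,0],[0,0,0],[0,0,0],[0,0,0],[0,0,0],[0,0,0]]}' 0 25
python3 - <<'E'
from h import *
s,d=look("c")
print(s["clock"],np.round(s["ee_pos"],1),np.round(s["ft_force"],1))
img=d["wrist"][0];cv2.imwrite("pics/cropc.png",cv2.resize(img[0:240,170:350],None,fx=2.5,fy=2.5))
E
```

```text
clock: 10.2
ee_pos: [491.8, -98.9, 18.7]
tool_rot: [-0.0, 0.64, 0.768, 0.0]
ft_force: [0.0, -1.3, 5.0]
opening: 42.0
finger_force: 61.7
10.2 [491.8 -98.9  18.7] [ 0.  -1.3  5. ]
```

View pics/cropc.png

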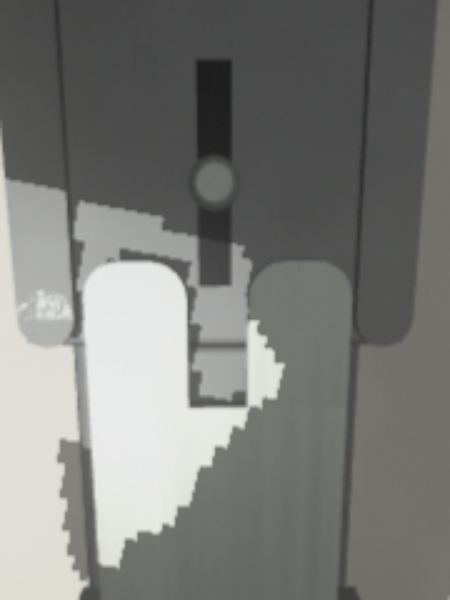

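The prongs are entering the channel evenly and the pin at crop (214,182) is ahead of the notch. The grip is still at 61 N, so I'll release it and re-grip softly, which also lets the blade settle flat.

```bash
python3 -m pendant '{"xyz":[[0,0,0],[0,0,0],[0,0,0],[0,0,0]],"angular":[[0,0,0],[0,0,0],[0,0,0],[0,0,0]]}' 0.65 20
python3 -m pendant '{"xyz":[[0,0,0],[0,0,0],[0,0,0],[0,0,0],[0,0,0]],"angular":[[0,0,0],[0,0,0],[0,0,0],[0,0,0],[0,0,0]]}' 0 20
cat > m.py <<'E'
from h import *
import sys
s,d=look(sys.argv[1]);img,z,ci=d["wrist"]
T=rot(s["tool_rot"]);ee=np.array(s["ee_pos"])
tool=lambda P:(P-ee)@T
gs=cv2.GaussianBlur(img,(3,3),0).astype(np.float32)
g=np.abs(cv2.Sobel(gs,cv2.CV_32F,1,0)).sum(2);gy=np.abs(cv2.Sobel(gs,cv2.CV_32F,0,1)).sum(2)
def ve(u,rows,h,w=5):
    p=[(u-w+np.argmax(g[v,u-w:u+w+1]),v) for v in rows];q=tool(ray(ci,s,p,h))[:,:2];k=np.abs(q[:,1]-np.median(q[:,1]))<1
    return np.polyfit(q[k,0],q[k,1],1)[0].round(4),q[k,1].mean().round(2)
print("blade L,R",ve(205,range(125,200),37),ve(310,range(125,200),37),"notch",ve(245,range(128,152),37),ve(269,range(128,152),37))
p=[(u,161-6+np.argmax(gy[155:168,u])) for u in range(250,266,3)];rt=np.median(tool(ray(ci,s,p,37)),0)
gray=cv2.cvtColor(img,cv2.COLOR_BGR2GRAY)
c=cv2.HoughCircles(cv2.resize(gray[40:160,230:285],None,fx=4,fy=4,interpolation=cv2.INTER_CUBIC),cv2.HOUGH_GRADIENT,1,500,param1=120,param2=12,minRadius=22,maxRadius=38)
c=c[0,0]/4;pin=tool(ray(ci,s,[(c[0]+230-.4,c[1]+40-.4)],41.5))[0];print("circle",c+[230,40,0],"pin",pin.round(2),"root",rt.round(2),"travel",(pin[0]-4-rt[0]).round(2))
print(s["clock"],np.round(s["ee_pos"],2),np.round(s["ft_force"],1),s["finger_force"])
E
python3 m.py d
```

```text
clock: 10.65
ee_pos: [491.6, -99.0, 18.3]
tool_rot: [-0.0, 0.641, 0.768, -0.0]
ft_force: [0.1, -0.4, -0.5]
opening: 55.8
finger_force: 0.0
clock: 11.15
ee_pos: [491.7, -99.1, 18.5]
tool_rot: [-0.0, 0.641, 0.768, 0.0]
ft_force: [0.1, 0.4, -0.1]
opening: 43.5
finger_force: 20.7
blade L,R (np.float64(-0.0053), np.float64(-22.37)) (np.float64(-0.0029), np.float64(23.04)) notch (np.float64(-0.0064), np.float64(-5.27)) (np.float64(-0.0112), np.float64(4.76))Traceback (most recent call last):
  File "m.py", line 15, in <module>
    c=c[0,0]/4;pin=tool(ray(ci,s,[(c[0]+230-.4,c[1]+40-.4)],41.5))[0];print("circle",c+[230,40,0],"pin",pin.round(2),"root",rt.round(2),"travel",(pin[0]-4-rt[0]).round(2))
      ~^^^^^
TypeError: 'NoneType' object is not subscriptable
```

```bash
python3 -m pendant '{"xyz":[[0.02,0,0],[0.05,0,0],[0.06,0,0],[0.06,0,0],[0.06,0,0],[0.05,0,0],[0.04,0,0],[0.03,0,0],[0.02,0,0],[0.01,0,0],[0,0,0]],"angular":[[0,0,0],[0,0,0],[0,0,0],[0,0,0],[0,0,0],[0,0,0],[0,0,0],[0,0,0],[0,0,0],[0,0,0],[0,0,0]]}' 0 20
python3 - <<'E'
from h import *
s,d=look("e");img,z,ci=d["wrist"]
T=rot(s["tool_rot"]);ee=np.array(s["ee_pos"])
print(np.round(s["ee_pos"],2),np.round(s["ft_force"]@T,1))
cv2.imwrite("pics/crope.png",cv2.resize(img[60:200,200:315],None,fx=4,fy=4,interpolation=cv2.INTER_CUBIC))
E
```

```text
clock: 12.3
ee_pos: [488.2, -79.3, 18.5]
tool_rot: [-0.0, 0.641, 0.768, 0.0]
ft_force: [0.0, 0.5, 0.7]
opening: 43.4
finger_force: 20.7
[488.2  -79.33  18.54] [ 0.5  0.1 -0.7]
```

View pics/crope.png

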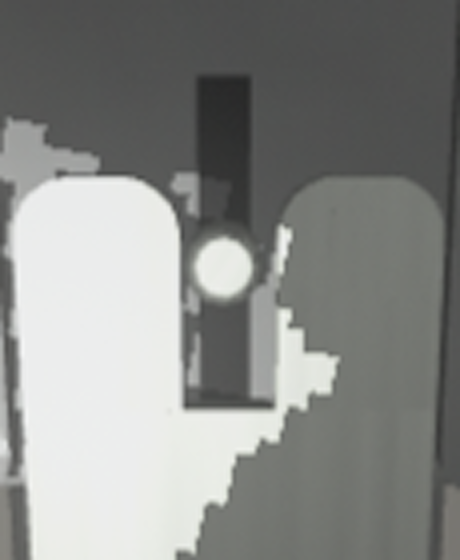

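The pin is well inside the notch at crop (224,267) with the root at v=408. About 11 mm remain, and the pin sits about 0.4 mm to the left, so I'll shift slightly and approach.

```bash
python3 -m pendant '{"xyz":[[0.02,-0.003,0],[0.03,-0.004,0],[0.03,0,0],[0.03,0,0],[0.03,0,0],[0.02,0,0],[0.01,0,0],[0,0,0],[0,0,0]],"angular":[[0,0,0],[0,0,0],[0,0,0],[0,0,0],[0,0,0],[0,0,0],[0,0,0],[0,0,0],[0,0,0]]}' 0 20
python3 -m pendant '{"xyz":[[0.008,0,0],[0,0,0]],"angular":[[0,0,0],[0,0,0]]}'
python3 -m pendant '{"xyz":[[0.008,0,0],[0,0,0]],"angular":[[0,0,0],[0,0,0]]}'
```

```text
clock: 13.25
ee_pos: [486.3, -71.0, 18.5]
tool_rot: [-0.0, 0.64, 0.768, 0.0]
ft_force: [-1.1, 0.3, 0.7]
opening: 43.9
finger_force: 20.7
clock: 13.45
ee_pos: [486.3, -70.8, 18.6]
tool_rot: [0.0, 0.641, 0.768, 0.0]
ft_force: [0.3, -0.3, 0.2]
opening: 43.5
finger_force: 20.7
clock: 13.65
ee_pos: [486.2, -70.4, 18.6]
tool_rot: [0.0, 0.641, 0.768, -0.0]
ft_force: [0.0, -1.3, 0.1]
opening: 43.4
finger_force: 20.7
```

```bash
python3 -m pendant '{"xyz":[[0.008,0,0],[0,0,0]],"angular":[[0,0,0],[0,0,0]]}' | sed -n 2,4p
python3 -m pendant '{"xyz":[[0.006,0,0],[0,0,0]],"angular":[[0,0,0],[0,0,0]]}' | sed -n 2,4p
python3 -m pendant '{"xyz":[[0.006,0,0],[0,0,0]],"angular":[[0,0,0],[0,0,0]]}' | sed -n 2,4p
```

```text
ee_pos: [486.1, -69.9, 18.5]
tool_rot: [0.0, 0.641, 0.768, -0.0]
ft_force: [0.9, -1.7, 0.2]
ee_pos: [486.0, -69.6, 18.5]
tool_rot: [-0.0, 0.641, 0.768, 0.0]
ft_force: [-0.6, -1.6, 0.1]
ee_pos: [486.0, -69.3, 18.5]
tool_rot: [-0.0, 0.641, 0.768, 0.0]
ft_force: [0.1, -0.3, 0.5]
```

```bash
python3 -m pendant '{"xyz":[[0.006,0,0],[0,0,0]],"angular":[[0,0,0],[0,0,0]]}' | sed -n '2p;4p'
python3 -m pendant '{"xyz":[[0.006,0,0],[0,0,0]],"angular":[[0,0,0],[0,0,0]]}' | sed -n '2p;4p'
python3 - <<'E'
from h import *
s,d=look("f");img,z,ci=d["wrist"]
print(np.round(s["ee_pos"],2),np.round(s["ft_force"],1))
cv2.imwrite("pics/cropf.png",cv2.resize(img[90:180,200:315],None,fx=5,fy=5,interpolation=cv2.INTER_CUBIC))
E
```

```text
ee_pos: [485.9, -69.1, 18.5]
ft_force: [-0.1, -1.1, 0.3]
ee_pos: [485.9, -68.8, 18.5]
ft_force: [0.1, -1.1, -0.1]
[485.87 -68.76  18.52] [ 0.1 -1.1 -0.1]
```

View pics/cropf.png

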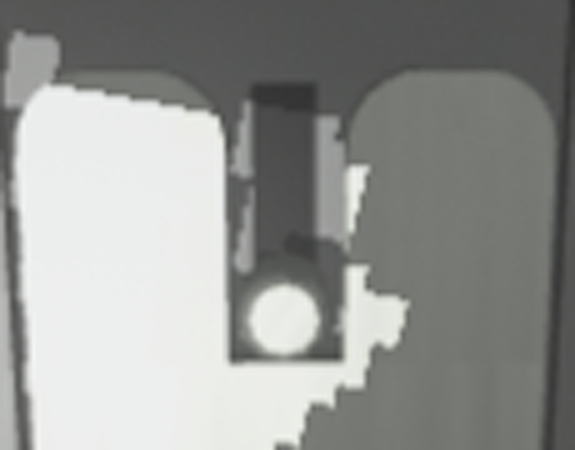

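The pin at crop (284,319) is almost at the root (v≈361) and well centred. I'll continue in fine steps.

```bash
python3 -m pendant '{"xyz":[[0.005,0,0],[0,0,0]],"angular":[[0,0,0],[0,0,0]]}' | sed -n '2p;4p'
python3 -m pendant '{"xyz":[[0.004,0,0],[0,0,0]],"angular":[[0,0,0],[0,0,0]]}' | sed -n '2p;4p'
python3 -m pendant '{"xyz":[[0.004,0,0],[0,0,0]],"angular":[[0,0,0],[0,0,0]]}' | sed -n '2p;4p'
```

```text
ee_pos: [485.8, -68.5, 18.5]
ft_force: [0.8, -0.8, -0.4]
ee_pos: [485.8, -68.3, 18.5]
ft_force: [0.0, -0.3, -0.0]
ee_pos: [485.8, -68.1, 18.6]
ft_force: [-0.7, -1.9, -0.7]
```

```bash
python3 -m pendant '{"xyz":[[0.004,0,0],[0,0,0]],"angular":[[0,0,0],[0,0,0]]}' | sed -n '2p;4p'
python3 -m pendant '{"xyz":[[0.004,0,0],[0,0,0]],"angular":[[0,0,0],[0,0,0]]}' | sed -n '2p;4p'
```

```text
ee_pos: [485.7, -67.9, 18.5]
ft_force: [-0.2, -1.4, -0.8]
ee_pos: [485.7, -67.8, 18.5]
ft_force: [-0.3, -2.9, -1.1]
```

```bash
python3 -m pendant '{"xyz":[[0.004,0,0],[0,0,0]],"angular":[[0,0,0],[0,0,0]]}' | sed -n '2p;4p'
python3 -m pendant '{"xyz":[[0,0,0],[0,0,0]],"angular":[[0,0,0],[0,0,0]]}' | sed -n '2p;4p'
```

```text
ee_pos: [485.7, -67.8, 18.6]
ft_force: [0.7, -3.8, -0.3]
ee_pos: [485.7, -67.7, 18.5]
ft_force: [1.0, -4.6, -1.1]
```

Contact is felt at about 4–5 N and the blade is home. Now I'll release it, check that it hasn't moved, and measure the clamp's angle from the first depth images.

```bash
python3 - <<'E'
from h import *
look("g")
s,d=pickle.load(open("c0.pkl","rb"))
# holder frame: tool frame at pose b, holder x = tool x - 79.9
sb,_=pickle.load(open("b.pkl","rb"));T=rot(sb["tool_rot"]);ee=np.array(sb["ee_pos"])
for n in("scene","top"):
    _,z,ci=d[n];P=(cloud(ci,s,z)-ee)@T;P[...,0]-=79.9;P[...,2]=ee[2]-P[...,2]
    k=(z>0)&(P[...,0]>60)&(P[...,0]<130)&(np.abs(P[...,1])<24)&(P[...,2]>55)&(P[...,2]<130)
    q=P[k];print(n,len(q))
    for lo in range(55,125,8):
        w=q[(q[:,2]>=lo)&(q[:,2]<lo+8)]
        if len(w): print(lo,len(w),np.percentile(w[:,0],[5,50,95]).round(1))
E
python3 -m pendant '{"xyz":[[0,0,0],[0,0,0],[0,0,0],[0,0,0],[0,0,0]],"angular":[[0,0,0],[0,0,0],[0,0,0],[0,0,0],[0,0,0]]}' 0.75 20
python3 - <<'E'
from h import *
s0,a=pickle.load(open("g.pkl","rb"));s,b=look("i")
A,B=[cv2.cvtColor(x["wrist"][0],6).astype(np.float32) for x in(a,b)]
for n,(v,v1,u,u1) in dict(root=(145,185,235,285),bed=(20,90,200,315)).items():
    print(n,cv2.phaseCorrelate(A[v:v1,u:u1],B[v:v1,u:u1]))
print(s0["ee_pos"],s["ee_pos"])
E
```

```text
scene 182
55 19 [78.  80.9 83.4]
63 20 [80.7 83.6 87.7]
71 22 [83.6 87.  91.1]
79 18 [87.1 89.6 92.9]
87 22 [88.6 92.1 97.3]
95 22 [91.2 95.8 99.6]
103 37 [ 94.   97.9 104.1]
111 22 [ 96.3 103.6 107.3]
top 170
55 15 [79.3 83.1 84.9]
63 15 [84.5 86.6 90. ]
71 10 [88.3 89.2 90.6]
79 9 [91.  91.8 93. ]
87 15 [93.1 94.9 97.5]
95 13 [ 95.6  97.9 100.2]
103 38 [ 98.7 101.8 112.2]
111 54 [102.2 107.4 112.1]
119 1 [106.9 106.9 106.9]
clock: 16.65
ee_pos: [485.7, -67.4, 18.5]
tool_rot: [-0.0, 0.64, 0.768, 0.0]
ft_force: [-0.3, 0.9, -0.2]
opening: 64.1
finger_force: 0.0
root ((0.11815458404967671, 0.5546578102095054), 1.055771659374237)
bed ((-0.0028096339804477566, 0.03716635549752567), 0.9389238950279024)
[485.69911636 -67.72950277  18.54954357] [485.65820922 -67.42343268  18.53888892]
```

The blade stayed put, and the clamp leans back at about 1.95 rad with its edge at holder x≈108. I'll rise, pass over and come down behind it with the fingers shut.

```bash
python3 -m pendant '{"xyz":[[0,0,-0.05],[0,0,-0.15],[0,0,-0.3],[0,0,-0.5],[0,0,-0.5],[0,0,-0.5],[0,0,-0.5],[0,0,-0.1],[0,0,0]],"angular":[[0,0,0],[0,0,0],[0,0,0],[0,0,0],[0,0,0],[0,0,0],[0,0,0],[0,0,0],[0,0,0]]}'
python3 -m pendant '{"xyz":[[0,0,0],[0,0,0],[0,0,0],[0.3,0,0],[0.5,0,0],[0.5,0,0],[0.5,0,0],[0.5,0,0],[0.5,0,0],[0.26,0,0],[0,0,0],[0,0,0]],"angular":[[0,0,0],[0,0,0],[0,0,0],[0,0,0],[0,0,0],[0,0,0],[0,0,0],[0,0,0],[0,0,0],[0,0,0],[0,0,0],[0,0,0]]}' 0 20
python3 - <<'E'
from h import *
s,d=look("j",("wrist","scene"))
sb,_=pickle.load(open("b.pkl","rb"));T=rot(sb["tool_rot"]);ee=np.array(sb["ee_pos"])
t=(np.array(s["ee_pos"])-ee)@T;print("TCP holder",t[0]-79.9,t[1],s["ee_pos"][2],s["opening"])
E
```

```text
clock: 17.6
ee_pos: [486.3, -67.6, 150.0]
tool_rot: [0.001, 0.641, 0.768, 0.001]
ft_force: [0.4, 0.6, -0.5]
opening: 64.0
finger_force: 0.0
clock: 18.8
ee_pos: [458.1, 82.9, 148.4]
tool_rot: [0.0, 0.64, 0.768, -0.0]
ft_force: [-0.8, 0.0, -0.5]
opening: -0.1
finger_force: 0.0
TCP holder 134.8363905825247 0.013659995240732695 148.40649114664737 -0.1185707801871436
```

```bash
python3 -m pendant '{"xyz":[[0,0,0.2],[0,0,0.4],[0,0,0.4],[0,0,0.16],[0,0,0],[-0.1,0,0],[-0.15,0,0],[-0.15,0,0],[0,0,0]],"angular":[[0,0,0],[0,0,0],[0,0,0],[0,0,0],[0,0,0],[0,0,0],[0,0,0],[0,0,0],[0,0,0]]}'
python3 -m pendant '{"xyz":[[-0.15,0,0],[-0.15,0,0],[-0.15,0,0],[-0.15,0,0],[-0.1,0,0],[0,0,0]],"angular":[[0,0,0],[0,0,0],[0,0,0],[0,0,0],[0,0,0],[0,0,0]]}'
```

```text
clock: 19.8
ee_pos: [462.4, 62.4, 91.2]
tool_rot: [0.0, 0.641, 0.768, 0.0]
ft_force: [0.6, 0.3, 0.3]
opening: -0.3
finger_force: 0.0
clock: 20.4
ee_pos: [468.0, 28.0, 90.2]
tool_rot: [-0.0, 0.641, 0.768, -0.0]
ft_force: [-0.2, -0.1, -0.6]
opening: 0.1
finger_force: 0.0
```

```bash
cat > cl.py <<'E'
from h import *
import sys
s,d=look(sys.argv[1],("scene",))
sb,_=pickle.load(open("b.pkl","rb"));T=rot(sb["tool_rot"]);ee=np.array(sb["ee_pos"])
t=(np.array(s["ee_pos"])-ee)@T;print("TCP holder",(t[0]-79.9).round(1),t[1].round(1),s["ee_pos"][2].round(1),np.round(s["ft_force"],1))
_,z,ci=d["scene"];P=(cloud(ci,s,z)-ee)@T;P[...,0]-=79.9;P[...,2]=ee[2]-P[...,2]
k=(z>0)&(P[...,0]>-10)&(P[...,0]<130)&(np.abs(P[...,1])<24)&(P[...,2]>30)&(P[...,2]<125)
q=P[k]
for lo in range(39,125,6):
    w=q[(q[:,2]>=lo)&(q[:,2]<lo+6)]
    if len(w): print(lo,len(w),np.percentile(w[:,0],[5,50,95]).round(1))
E
python3 cl.py k
```

```text
TCP holder 79.0 -0.3 90.2 [-0.2 -0.1 -0.6]
39 30 [ 3.2 34.4 74.3]
45 25 [72.2 74.5 83.1]
51 10 [69.9 72.  75.2]
57 8 [67.8 70.1 71.6]
63 11 [67.5 68.6 71.4]
69 13 [65.5 67.5 71.2]
75 9 [63.1 65.4 67.1]
81 12 [61.8 63.7 67.4]
87 9 [60.7 62.5 63.6]
93 11 [58.7 60.6 79.8]
99 18 [55.6 58.2 80.7]
105 29 [55.2 57.  81. ]
111 42 [56.3 61.  79. ]
117 20 [60.5 69.2 80.9]
123 4 [65.1 66.4 69.4]
```

The clamp is following, now past upright to about 1.2 rad. I'll continue, then go over the front edge.

```bash
python3 -m pendant '{"xyz":[[-0.12,0,0],[-0.15,0,0],[-0.15,0,0],[-0.1,0,0],[0,0,0],[0,0,-0.3],[0,0,-0.4],[-0.1,0,0],[-0.3,0,0],[-0.1,0,0],[0,0,0],[0,0,0]],"angular":[[0,0,0],[0,0,0],[0,0,0],[0,0,0],[0,0,0],[0,0,0],[0,0,0],[0,0,0],[0,0,0],[0,0,0],[0,0,0],[0,0,0]]}'
python3 cl.py l
```

```text
clock: 21.65
ee_pos: [477.1, -21.2, 125.5]
tool_rot: [-0.0, 0.641, 0.768, -0.0]
ft_force: [0.4, 0.2, 0.5]
opening: -0.2
finger_force: 0.0
TCP holder 28.9 -0.3 125.5 [0.4 0.2 0.5]
39 29 [-0.1 34.3 74. ]
45 18 [68.7 77.1 85.5]
51 5 [62.9 65.6 67.7]
57 6 [57.7 60.5 64. ]
63 8 [53.1 56.6 59.5]
69 7 [48.1 51.9 56.7]
75 6 [45.4 48.5 50.9]
81 3 [42.7 45.2 45.9]
87 9 [32.4 33.9 38. ]
93 17 [30.5 32.2 36.2]
99 26 [32.  33.6 37.2]
105 2 [33.6 34.2 34.9]
```

```bash
python3 -m pendant '{"xyz":[[0,0,0.2],[0,0,0.25],[-0.04,0,0.15],[-0.04,0,0.15],[-0.05,0,0.15],[-0.05,0,0.15],[-0.04,0,0.15],[-0.02,0,0.12],[0,0,0.06],[0,0,0]],"angular":[[0,0,0],[0,0,0],[0,0,0],[0,0,0],[0,0,0],[0,0,0],[0,0,0],[0,0,0],[0,0,0],[0,0,0]]}'
python3 cl.py m
```

```text
clock: 22.7
ee_pos: [478.6, -32.6, 55.3]
tool_rot: [-0.001, 0.64, 0.768, -0.0]
ft_force: [0.0, -0.2, -0.3]
opening: -0.0
finger_force: 0.0
TCP holder 17.5 -0.9 55.3 [ 0.  -0.2 -0.3]
39 62 [ 5.8 57.1 75. ]
45 87 [ 7.3 51.6 80.3]
51 26 [ 3.   6.6 14.7]
57 8 [ 4.2  6.3 15.4]
63 13 [ 3.7  7.8 17.2]
69 16 [ 2.6  8.5 18.8]
75 18 [ 3.1  8.1 20.3]
81 18 [ 4.5 10.4 21.9]
87 13 [ 3.3  6.8 11.3]
93 7 [2.6 5.4 9.7]
99 17 [ 2.2  4.2 24.1]
105 27 [ 1.8  5.2 23.6]
111 17 [ 2.7  4.3 23.3]
117 13 [-1.2  7.7 21.3]
123 13 [-1.8  2.4 23.1]
```

Following well. The last 8 mm down go in slow steps while I watch the force.

```bash
python3 -m pendant '{"xyz":[[0,0,0.04],[0,0,0.04],[0,0,0.03],[0,0,0]],"angular":[[0,0,0],[0,0,0],[0,0,0],[0,0,0]]}' | sed -n '2p;4p'
python3 -m pendant '{"xyz":[[0,0,0.02],[0,0,0]],"angular":[[0,0,0],[0,0,0]]}' | sed -n '2p;4p'
python3 -m pendant '{"xyz":[[0,0,0.015],[0,0,0]],"angular":[[0,0,0],[0,0,0]]}' | sed -n '2p;4p'
```

```text
ee_pos: [479.4, -33.1, 50.8]
ft_force: [-0.2, -1.0, -0.1]
ee_pos: [479.4, -33.1, 50.0]
ft_force: [-0.0, 0.1, 0.8]
ee_pos: [479.4, -33.1, 49.2]
ft_force: [-0.0, -0.7, 1.0]
```

```bash
for i in 1; do python3 -m pendant '{"xyz":[[0,0,0.015],[0,0,0]],"angular":[[0,0,0],[0,0,0]]}' | sed -n '2p;4p'; done
python3 -m pendant '{"xyz":[[0,0,0.015],[0,0,0]],"angular":[[0,0,0],[0,0,0]]}' | sed -n '2p;4p'
python3 -m pendant '{"xyz":[[0,0,0.015],[0,0,0]],"angular":[[0,0,0],[0,0,0]]}' | sed -n '2p;4p'
```

```text
ee_pos: [479.5, -33.1, 48.8]
ft_force: [-1.3, 0.1, 2.3]
ee_pos: [479.6, -33.2, 48.7]
ft_force: [-3.2, -0.8, 9.8]
ee_pos: [479.6, -33.2, 48.6]
ft_force: [-5.6, 0.8, 13.6]
```

The clamp bottomed with its bar top at z≈48.6, consistent with shut on a flat blade (a blade riding on the pin would leave it about 7 mm higher). I'll back off and take a look.

```bash
python3 -m pendant '{"xyz":[[0,0,-0.03],[0,0,-0.1],[0,0,-0.3],[0,0,-0.5],[0,0,-0.5],[-0.3,0,-0.5],[-0.5,0,0],[-0.5,0,0],[0,0,0],[0,0,0]],"angular":[[0,0,0],[0,0,0],[0,0,0],[0,0,0],[0,0,0],[0,0,0],[0,0,0],[0,0,0],[0,0,0],[0,0,0]]}'
python3 - <<'E'
from h import *
s,d=look("n",("wrist",));img,z,ci=d["wrist"]
sb,_=pickle.load(open("b.pkl","rb"));T=rot(sb["tool_rot"]);ee=np.array(sb["ee_pos"])
P=(cloud(ci,s,z)-ee)@T;P[...,0]-=79.9;P[...,2]=ee[2]-P[...,2]
for x in range(-60,90,8):
    k=(z>0)&(abs(P[...,0]-x)<3)&(abs(P[...,1])>10)&(abs(P[...,1])<18)&(P[...,2]<80)
    if k.any(): print(x,k.sum(),np.median(P[k][:,2]).round(1))
cv2.imwrite("pics/cropn.png",cv2.resize(img[0:300,150:370],None,fx=2,fy=2,interpolation=cv2.INTER_CUBIC))
E
```

```text
clock: 25.15
ee_pos: [491.0, -97.2, 144.0]
tool_rot: [-0.0, 0.641, 0.768, 0.0]
ft_force: [-0.3, -0.2, 1.3]
opening: 0.3
finger_force: 0.0
-60 33 31.4
-52 85 35.7
-44 114 36.4
-36 119 36.4
-28 126 36.5
-20 131 36.4
-12 133 36.4
-4 134 36.5
4 139 36.5
12 157 47.9
20 161 42.7
28 162 42.7
36 170 42.7
44 188 42.7
52 185 42.5
60 192 42.7
68 195 42.7
76 229 43.2
84 199 47.5
```

View pics/cropn.png

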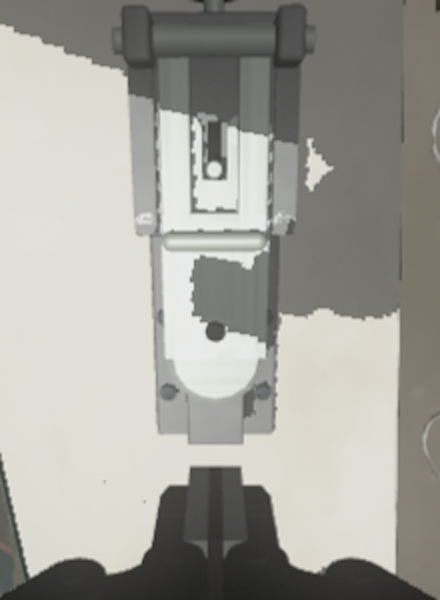

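The picture shows the clamp shut flat (plate level at 42.7 mm along its length), the blade flat at 36.4 mm, and the pin at crop (214,170) seated at the notch root. I'll do a quick numeric check of the root gap, then hand in.

```bash
python3 - <<'E'
from h import *
s,d=pickle.load(open("n.pkl","rb"));img,z,ci=d["wrist"]
g=cv2.cvtColor(img,6)
print(g[74:98:1,248:268:1])
sb,_=pickle.load(open("b.pkl","rb"));T=rot(sb["tool_rot"]);ee=np.array(sb["ee_pos"])
for n,uv,h in(("pin top",(257,84.8),41.5),("root",(251.5,89.5),37),("nose v198",(257.5,199),35)):
    p=(ray(ci,s,[uv],h)-ee)@T;print(n,(p[0,0]-79.9).round(2),p[0,1].round(2))
E
```

```text
[[226 226 211 118 111 124  79  79  78  78  77  78 109 159 159 185 226 224
  223 222]
 [226 227 211 117 121 144  79  79  78  79  78  78 110 159 159 185 227 225
  223 222]
 [226 226 211 117 121 144  80  80  79  79  79  78 111 160 159 185 227 225
  223 223]
 [227 227 211 118 121 144  80  80  80  77  74  72 108 160 160 186 227 225
  223 222]
 [227 227 211 130 147 144  80  80  78  72  68  68  91 129 128 169 227 225
  223 223]
 [227 227 212 138 163 143  80  79  84  80  77  73  77  96  96 155 227 225
  224 223]
 [227 227 212 138 162 145  94 113 131 133 117  87  85  97  97 154 228 225
  224 223]
 [227 228 212 128 133 132 137 187 205 204 188 143 103  96  97 155 228 225
  224 223]
 [228 228 213 118 104 136 186 223 227 226 223 202 145  99  96 156 228 226
  224 223]
 [228 228 213 118 107 157 215 228 227 226 228 224 186  98  94 156 228 226
  224 224]
 [228 228 213 120 113 171 225 228 227 228 228 226 201 106  94 156 228 226
  224 224]
 [228 228 213 119 114 171 224 227 227 229 228 222 193 110  94 156 228 226
  224 224]
 [228 229 217 138 111 160 215 227 229 229 226 216 166 105 104 168 228 226
  224 
[... 300 characters left out ...]
8 209 197 200 210 210 218 229 228
  228 229]
 [231 230 229 230 231 232 232 232 232 232 232 232 231 230 230 230 229 228
  229 231]
 [231 230 230 230 231 231 232 232 232 232 232 232 231 230 230 230 229 228
  228 231]
 [231 230 230 230 231 231 232 232 232 232 232 232 231 230 230 231 229 228
  228 231]
 [231 230 230 231 231 232 232 232 232 232 232 232 232 230 230 231 229 228
  228 231]
 [232 230 230 231 231 232 232 232 232 232 232 232 232 231 231 231 229 228
  229 231]
 [232 231 230 231 231 232 232 232 232 232 232 232 232 231 231 230 229 229
  229 232]
 [232 231 230 231 232 232 233 232 232 232 232 232 232 230 231 231 230 229
  229 232]]
pin top 37.69 -0.37
root 34.27 -4.75
nose v198 -59.02 -0.43
```

```bash
python3 -c "
from cell import env
print(env.sign_off())"
```

```text
the job is handed in; nothing more can be done
None
```

The job is handed in at about 25 s on the clock: the blade lies flat in the holder with its notch root on the pin (about 5 N at contact), the clamp is shut on it, and the gripper is clear; I kept clear of the bystanders but did not re-measure them, and sign-off returned no verdict.

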